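# Measure out four spacer sleeves with the counting scoop

### The job

Measure out one set of four spacer sleeves: push the scoop under the sleeves in the hopper bin, lift it level so that it is heaped (at least one sleeve on top of the others), then draw it back out under the strike bar over the mouth so that the excess is knocked back into the bin and four sleeves lie side by side in it with none on top. Set the full scoop down flat in the low tray and let go; every other sleeve must stay in the bin, and the spray can, oil filter and carton must not be knocked or shifted.

Things in the scene. Friction and masses are not known exactly. Their poses are not given: they have to be found in the camera images.
- bin: Fixed sheet-steel hopper bin, 165 x 96 x 100 mm high, V-shaped floor, sleeves in it. Origin on the bench under the V's bottom line; x level from the open mouth to the far wall, y across, z up. V bottom at x 0, z 10; the ramp rises from it at 15 degrees to x -115, z 41. Inside width 88; side walls 4 thick, x -115 to 50, 70 high (100 high from x -35 on). A strike bar crosses above the mouth.
- bin_wall (a point): Top middle of the bin's far wall: in the bin's frame x 50, z 97 mm; axes as the bin's. The wall leans outwards: it rises from the bottom of the V at 60 degrees from level. The opposite end, the mouth above the ramp's upper edge, has no wall.
- bar (a point): Middle of the fixed round steel strike bar, diameter 10 mm, running across the bin (along its y) above the mouth, on posts in line with the side walls. In the bin's frame x -92, z 85: its underside is 80 above the bench and 46 above the ramp. The filled scoop must pass close under it (2 to 8 mm over the lower sleeves) to strike cleanly. Axes as the bin's.
- scoop: Loose steel measuring scoop, 180 g, stands by itself on the bench. Origin on its underside, below the inner face of its back wall; x to the nose, y across, z up. Blade 50 mm wide, no side walls: sleeves lie across it and overhang. Back wall x -3 to 0, to z 16; a heel reaches back to x -16.
- scoop_handle (a point): Where to grasp the scoop: centre line of its black handle, at x -38.6, z 62 mm in scoop's frame (same axes). The handle is a straight bar 24 thick in y (the grasp), 22 deep, leaning back from the nose 20 degrees off z, axis from x -16, z 0 to x -50, z 94; approach along it.
- scoop_floor (a point): Middle of the scoop's measure floor, at x 41.5, z 4 mm in scoop's frame (same axes). Floor from x 0, z 3 (back wall) to x 83, z 5; then a lip, x 83 to 86, top z 10. Exactly four sleeves side by side fill the floor between back wall and lip; their tops then reach z 25.
- scoop_nose (a point): Middle of the scoop's thin front edge, at x 100, z 0 mm in scoop's frame (same axes). The nose slopes down to it from the lip's top at x 86, z 10.
- tray: Fixed low dark sheet-steel tray on the bench, 160 (x) x 100 (y) x 14 mm high outside, walls and floor 3 thick. Origin at the centre of its underside, z up. The scoop fits inside with its length along the tray's x, either way round.
- slot0 (a point): Where the centre of sleeve 1, counted from the back wall, lies in the full scoop: at x 11.5, z 13 mm in scoop's frame (same axes).
- slot1 (a point): Where the centre of sleeve 2, counted from the back wall, lies in the full scoop: at x 31.5, z 14 mm in scoop's frame (same axes).
- slot2 (a point): Where the centre of sleeve 3, counted from the back wall, lies in the full scoop: at x 51.5, z 14 mm in scoop's frame (same axes).
- slot3 (a point): Where the centre of sleeve 4, counted from the back wall, lies in the full scoop: at x 71.5, z 15 mm in scoop's frame (same axes).
- sleeve0_mid (a point): One of nine equal loose oiled (slippery) aluminium spacer sleeves lying in the bin across it (along y of the bin): diameter 20, length 80 with rounded ends, about 40 g; its centre; y along its length.
- sleeve1_mid (a point): Another such sleeve, its centre; y along its length.
- sleeve2_mid (a point): Another such sleeve, its centre; y along its length.
- sleeve3_mid (a point): Another such sleeve, its centre; y along its length.
- sleeve4_mid (a point): Another such sleeve, its centre; y along its length.
- sleeve5_mid (a point): Another such sleeve, its centre; y along its length.
- sleeve6_mid (a point): Another such sleeve, its centre; y along its length.
- sleeve7_mid (a point): Another such sleeve, its centre; y along its length.
- sleeve8_mid (a point): Another such sleeve, its centre; y along its length.
- spray: Loose upright grey spray can, diameter 56 mm, 170 high. Bystander. Origin at the centre of its underside.
- filter: Loose upright white oil filter, diameter 76 mm, 85 high. Bystander. Origin at the centre of its underside.
- carton: Loose cardboard carton, 70 (x) x 100 (y) x 50 high. Bystander. Origin at the centre of its underside.
Things that resemble listed ones, but are neither listed nor needed, are in the scene too. Leave any brown or yellow look-alike of the part that bears sleeve8_mid alone.

How it is judged:
By the outcome, as a careful person would: the job done as asked, in the order asked, and still so for the second after the job is handed in, with the robot touching nothing.
It also fails if it takes over 67 s, if anything falls off the work surface, if the arm or the gripper's body presses on something with over 40 N, if the wrist force passes 120 N, or if a joint passes its speed limit or range.

### The arm

A 6-joint arm with a two-finger parallel gripper is mounted at the origin on the work surface. World frame = base frame: x ahead of the robot, y to its left, z up, the work surface at z = 0. Lengths are in m, angles in degrees, forces in N, time in s.
With the tool pointing down it reaches from about 0.375 to 0.9 m from the base axis. Payload 3.1 kg.
Tool frame: the origin (TCP) lies where the fingers leave the gripper's body, on its centre line; the fingertips stand 70 mm ahead of it and the grasp point (between the pads) lies 51 mm ahead of it; z points along the fingers, y is the line along which they close (so a half turn about z gives the same grasp; the last joint's range is limited). The gripper opens to 87 mm and grips with 3 to 60 N. Pads are 19 mm wide; open, the fingers measure 117 mm over their backs; the gripper's body (75 mm by 190 mm) begins 51 mm behind the grasp point.
Start: joints at [55.376, 30.224, 82.088, -0, 67.689, -10.227], TCP at [0.258, 0.569, 0.292] pointing down, gripper open.
Joint ranges: [-176.69, 176.69], [-43.24, 126.21], [12.49, 139.97], [-82, 262], [0, 151.66], [-163.58, 163.58]. Speed limits (degrees/s): [159.86, 159.86, 180, 180, 180, 180].

### API

Orientations are given as a 3x3 rotation matrix whose columns are the frame's x, y, z axes.
In Python, from rig import readout, capture, calibration, bot, look_for gives the robot as it stands. The module is installed in compiled form; this text tells all that it offers.
- The arm moves only by the shell command python3 -m pendant 'ROWS'. ROWS is JSON, a list of rows, each a list of 7 numbers: the shift along the tool's x, y, z normalised to -1 to 1, where 1 is 200 mm, then the turn, a rotation vector about the tool's x, y, z normalised to -1 to 1, where 1 is 180 degrees, then the closure, from -1 (fully open) to 1 (shut). In form: [[dx, dy, dz, ax, ay, az, grip], ...]. A call has 1 to 8 rows; each row is the pose to reach, as a shift and turn from the pose commanded when the call began, along the tool's axes at that moment, turning the shorter way round; what a row does not reach only later rows make up. A row lasts 1/10 s, in which the tool goes at most 50 mm and 8.59 degrees, less where a joint would pass 70% of its speed; a pose out of reach is approached as far as the arm can. A call with a number of a shift or a turn outside -1 to 1 is refused whole. A call with a gripper value outside its range is refused whole. The fingers move at their own pace and stop on an object; the grip force is fixed at half the most. Time passes only in rows, so rows that repeat a pose let the fingers close. It gives the time, the measured TCP pose, the force, the opening and the grip force at its end, in the units of the state.
- readout.read_state(): the state, without advancing time (a new reading comes with each control period).
- capture(name): name is "scene" or "top"; returns (picture, depth): 400x640x3 uint8, red, green, blue; 400x640 float32, m along the optical axis (not along the pixel's ray), 0 where there is no reading.
- calibration(name): a dict with "mtx" (3x3 intrinsics, pixels), "T" (4x4, takes a point from camera to world coordinates). Camera axes: x right, y down, z forward; pixel columns grow to the right and rows downward; lengths in m; the calibration is good to about 2 mm. A picture is of the moment at which its call begins. calibration takes no time and is no camera call.
- bot.hand_in(): hands the job in; it is judged then, once.
Trained networks look in the newest picture that a camera, given by its name, has taken for a name from the list of things; names that differ only in an ending like _2 or _b are one class to them, and where a whole thing is asked for, a point or a joint stands for the part that bears it (a point fixed in the world has none). Each returns a list of dicts, best first, with "conf" (0 to 1); they miss things now and then, are a little off and sometimes report something else, mostly with a low value. They report only what shows in the picture. A call takes as long as a camera call. They do not tell look-alikes from the thing itself.
- look_for(thing, camera): "extent" ([left, top, right, bottom] in pixels, round what is visible of it).
The state is a dict: "time_s": time; "joint_positions": joint angles; "qvel": joint speeds; "tau": joint torques, N m; "position": TCP position; "tcp_rot": TCP orientation; "force": force on the tool from outside, world axes, zero at the start; "moment": the same for the moment, N m; "opening": opening from 0.0 (shut) to 1.0 (fully open); "grasp_force": force on a finger pad.
Only numpy, scipy, OpenCV 4.12 (cv2) and the standard library are available. Lean on these libraries where they do the work, as an engineer would, in place of code of your own. Each camera call takes 0.05 s, during which the arm holds its last target. There are 200 camera calls.

## Working session

There is one attempt and no reset: what is moved stays moved. The work goes in short steps, Python scripts to look and compute and a shell command to move; the robot and the scene stay as the last step left them, time stands still between calls to the robot, and variables do not carry over. Pictures are saved under pics/ and viewed, at most 10 in all, crops included, and the job is handed in when it is done.

```bash
mkdir -p pics; python3 - <<'E'
from rig import readout, capture, calibration, look_for
import cv2,numpy as np
for c in ["scene","top"]:
    p,d=capture(c); cv2.imwrite(f"pics/{c}0.png",p[:,:,::-1]); np.savez(f"{c}0.npz",p=p,d=d)
    k=calibration(c); print(c,k["mtx"].round(1).tolist(),k["T"].round(3).tolist())
    for t in ["bin","scoop","scoop_handle","tray","spray","filter","carton","sleeve0_mid"]:
        print(t,[(np.round(o["extent"]).astype(int).tolist(),round(o["conf"],2)) for o in look_for(t,c)][:10])
s=readout.read_state(); print(s)
E
```

```text
scene [[394.5, 0.0, 327.1], [0.0, 394.5, 201.6], [0.0, 0.0, 1.0]] [[-0.437, 0.714, -0.547, 1.277], [0.899, 0.353, -0.258, 0.376], [0.009, -0.605, -0.796, 1.044], [0.0, 0.0, 0.0, 1.0]]
bin [([302, 177, 369, 235], 0.64), ([404, 193, 451, 239], 0.39), ([329, 150, 366, 184], 0.16)]
scoop [([405, 192, 451, 240], 0.57)]
scoop_handle [([404, 195, 452, 240], 0.67), ([304, 178, 369, 232], 0.21)]
tray [([210, 148, 266, 183], 0.68), ([330, 152, 365, 184], 0.47)]
spray [([294, 201, 315, 252], 0.75)]
filter [([250, 207, 277, 246], 0.66)]
carton [([330, 150, 365, 184], 0.61)]
sleeve0_mid [([329, 150, 365, 182], 0.67)]
top [[384.3, 0.0, 317.9], [0.0, 384.3, 199.4], [0.0, 0.0, 1.0]] [[-0.002, -0.992, 0.128, 0.487], [-1.0, 0.006, 0.023, 0.039], [-0.024, -0.128, -0.992, 1.005], [0.0, 0.0, 0.0, 1.0]]
bin [([274, 189, 347, 234], 0.86)]
scoop [([178, 229, 233, 254], 0.78)]
scoop_handle [([179, 230, 230, 259], 0.92)]
tray [([431, 190, 500, 247], 0.76), ([275, 187, 347, 230], 0.7), ([175, 229, 230, 254], 0.51)]
spray [([312, 129, 334, 167], 0.86)]
filter [([356, 120, 389, 157], 0.89)]
carton [([305, 267, 3
[... 157 characters left out ...]
.36297982e-04,
        6.76890026e+01, -1.02265655e+01]), 'qvel': array([ 0.01482651,  0.02592158, -0.02650635,  0.07793483, -0.03940977,
        0.04201198]), 'tau': array([ 1.00136338e-03, -4.39992249e+01, -1.76986974e+01,  6.33429782e-02,
        5.03266859e-02, -4.61796037e-05]), 'position': array([0.25812898, 0.56918473, 0.29226062]), 'tcp_rot': array([[-9.10697405e-01,  4.13074128e-01,  1.57149609e-05],
       [ 4.13074129e-01,  9.10697405e-01,  1.32023928e-05],
       [-8.85800724e-06,  1.85148287e-05, -1.00000000e+00]]), 'force': array([-0.00237611, -0.24053633,  0.14269222]), 'moment': array([-0.04634591,  0.03763945, -0.00624297]), 'grasp_force': 0.0, 'opening': 1.0012784173324785}
```

```bash
python3 - <<'E'
import cv2,numpy as np
t=np.load("top0.npz")["p"][:,:,::-1];s=np.load("scene0.npz")["p"][:,:,::-1]
a=cv2.resize(t[110:310,160:520],None,fx=2.2,fy=2.2,interpolation=cv2.INTER_CUBIC)
cv2.imwrite("pics/a.png",a)
b=cv2.resize(s[130:260,200:460],None,fx=3,fy=3,interpolation=cv2.INTER_CUBIC)
cv2.imwrite("pics/b.png",b)
E
```

```text
(no output)
```

View pics/a.png

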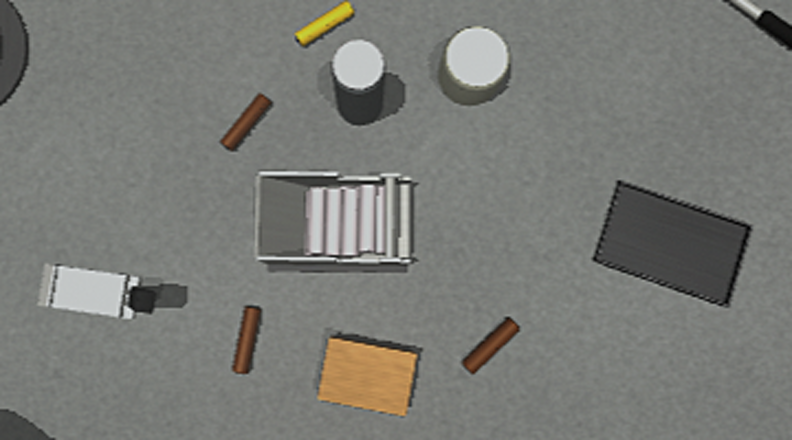

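View pics/b.png

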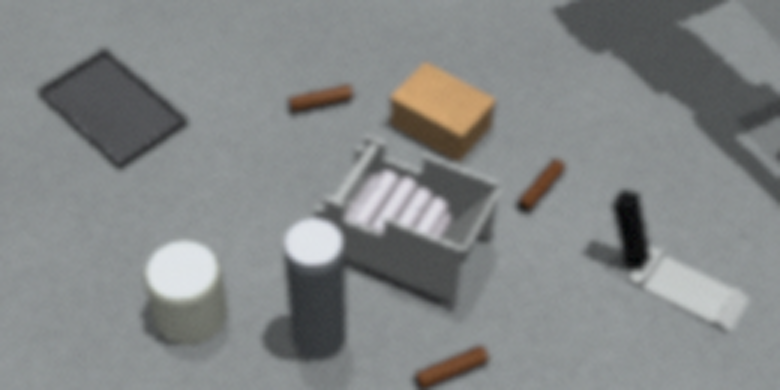

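The overview shows the bin in the middle (crop px 257-413,172-268). Its mouth and strike bar are on the right (-y), and the white sleeves lie inside. The scoop is at left (40-155,262-318) with its nose to the left (+y), and the tray is at right. The brown and yellow rods are decoys outside the bin, and the nine white sleeves in the bin are the real ones. Next I'll measure the poses.

```bash
cat > h.py <<'E'
import numpy as np,cv2
from rig import calibration
def cloud(c,d):
    k=calibration(c);M,T=k["mtx"],k["T"]
    v,u=np.mgrid[:400,:640]
    P=np.stack([(u-M[0,2])/M[0,0]*d,(v-M[1,2])/M[1,1]*d,d],-1)
    return P@T[:3,:3].T+T[:3,3]
def ray(c,u,v,z):
    k=calibration(c);M,T=k["mtx"],k["T"]
    r=T[:3,:3]@np.stack([(u-M[0,2])/M[0,0],(v-M[1,2])/M[1,1],np.ones(np.shape(u))])
    return (T[:3,3,None]+r*((z-T[2,3])/r[2]))[:2].T
def proj(c,P):
    k=calibration(c);T=np.linalg.inv(k["T"]);q=(np.atleast_2d(P)@T[:3,:3].T+T[:3,3])@k["mtx"].T
    return q[:,:2]/q[:,2:]
E
python3 - <<'E'
from h import *
f=np.load("top0.npz");p,d=f["p"].astype(int),f["d"]
W=cloud("top",d); v,u=np.mgrid[:400,:640]; g=p.sum(2)/3
def rect(m,z,n):
    P=ray("top",u[m].astype(float),v[m].astype(float),z).astype(np.float32)
    r=cv2.minAreaRect(P); print(n,m.sum(),np.round(r[0],4),np.round(r[1],4),round(r[2],2))
def box(m,a,b,c,e): return m&(u>=a)&(u<=c)&(v>=b)&(v<=e)
print("bench z",np.median(W[320:360,200:500,2]))
rect(box(g<75,425,185,506,255),.012,"tray")
rect(box((g>165),170,225,226,258),.006,"blade")
m=box(g<45,215,235,250,255); print("handle blk", u[m].min(),u[m].max(),v[m].min(),v[m].max())
m2=box((W[...,2]>.075)&(d>0),200,225,250,260);print("handle top",np.median(W[m2],0),m2.sum())
for n,a in [("spray",(305,125,340,170)),("filter",(350,115,395,160)),("carton",(295,255,355,305))]:
    m=box(d>0,*a); h=W[m][:,2]; t=np.percentile(h,97); q=W[m][h>t-.008]; print(n,"top",t.round(3),q.mean(0).round(3),np.ptp(q,0).round(3))
m=box((d>0)&(W[...,2]>.05),265,180,352,238)
r=cv2.minAreaRect(W[m][:,:2].astype(np.float32));print("bin",r)
print("heights along row"); 
for vv in (188,200,210,220,231): print(vv,[(i,round(W[vv,i,1],3),int(W[vv,i,2]*1000)) for i in range(272,354,3)])
for col in (285,300,320,338,346): print(col,[(j,round(W[j,col,0],3),int(W[j,col,2]*1000)) for j in range(184,238,2)])
E
```

```text
bench z 0.001001523698476725
tray 2480 [ 0.5592 -0.3152] [0.1635 0.1027] 70.6
blade 639 [0.505  0.3671] [0.104  0.0495] 81.8
handle blk 219 230 241 251
handle top [0.4941232  0.28255072 0.09445324] 103
spray top 0.173 [0.73  0.049 0.171] [0.051 0.049 0.009]
filter top 0.088 [ 0.762 -0.082  0.085] [0.071 0.071 0.012]
carton top 0.053 [0.41  0.042 0.051] [0.084 0.107 0.01 ]
bin ((0.5834663510322571, 0.07833398133516312), (0.16721220314502716, 0.09657523781061172), 89.18052673339844)
heights along row
188 [(272, np.float64(0.184), 1), (275, np.float64(0.176), 3), (278, np.float64(0.156), 98), (281, np.float64(0.148), 101), (284, np.float64(0.141), 101), (287, np.float64(0.134), 100), (290, np.float64(0.127), 97), (293, np.float64(0.12), 97), (296, np.float64(0.113), 95), (299, np.float64(0.105), 100), (302, np.float64(0.098), 101), (305, np.float64(0.091), 100), (308, np.float64(0.084), 99), (311, np.float64(0.077), 100), (314, np.float64(0.073), 0), (317, np.float64(0.065), 0), (320, np.float64(0.057), 1), (323, np.float64(0.049), 3), (326, np.float64(0.041), -1), (329, np.float64(0.03
[... 6912 characters left out ...]
0), (190, np.float64(0.641), 0), (192, np.float64(0.635), 0), (194, np.float64(0.63), 3), (196, np.float64(0.624), 3), (198, np.float64(0.619), 1), (200, np.float64(0.614), 0), (202, np.float64(0.609), 2), (204, np.float64(0.604), -1), (206, np.float64(0.598), 0), (208, np.float64(0.593), -1), (210, np.float64(0.588), 1), (212, np.float64(0.583), 0), (214, np.float64(0.577), 2), (216, np.float64(0.572), 0), (218, np.float64(0.567), 3), (220, np.float64(0.562), 0), (222, np.float64(0.556), 1), (224, np.float64(0.551), -1), (226, np.float64(0.546), 2), (228, np.float64(0.541), 2), (230, np.float64(0.535), 1), (232, np.float64(0.53), -2), (234, np.float64(0.525), 0), (236, np.float64(0.52), 2)]
```

```bash
cat >> h.py <<'E'
def frame(x,y,yaw):
    a=np.radians(yaw);T=np.eye(4);T[:2,:2]=[[np.cos(a),-np.sin(a)],[np.sin(a),np.cos(a)]];T[:2,3]=x,y;return T
def tf(T,P): return (np.atleast_2d(P)*1e-3)@T[:3,:3].T+T[:3,3]
BIN=frame(.5840,.108,89.2);SC=frame(.500,.3315,81.8);TR=frame(.5592,-.3152,70.6)
hb=lambda x,z,s:[x+s*10.3,12*0,z+s*3.7]
SCL=[[[100,-25,0],[100,25,0],[86,25,10],[86,-25,10],[100,-25,0]],[[86,25,10],[0,25,3],[-16,25,0],[-16,-25,0],[86,-25,10]]]
for y in (-12,12): SCL.append([[-16+10.3,y,3.7],[-50+10.3,y,97.7],[-50-10.3,y,90.3],[-16-10.3,y,0]])
BL=[[[-115,s,34],[-115,s,70],[-35,s,70],[-35,s,100],[50,s,100]] for s in(-48,48)]+[[[50,-48,97],[50,48,97]]]+[[[-92+d,-44,85],[-92+d,44,85]] for d in(-5,5)]+[[[-115,-44,41],[-115,44,41]]]
TL=[[[80,50,14],[-80,50,14],[-80,-50,14],[80,-50,14],[80,50,14]]]
def draw(img,c,T,L,col,f=4):
    for l in L:
        q=proj(c,tf(T,l)); cv2.polylines(img,[np.round((q+.5)*f*1).astype(np.int32)],False,col,1)
def overlay(c,p,boxes,items,f=4):
    im=cv2.resize(np.ascontiguousarray(p[:,:,::-1]),None,fx=f,fy=f,interpolation=cv2.INTER_CUBIC)
    for T,L,col in items: draw(im,c,T,L,col,f)
    return [im[b*f:d*f,a*f:e*f] for a,b,e,d in boxes]
E
python3 - <<'E'
from h import *
it=[(BIN,BL,(0,0,255)),(SC,SCL,(0,200,0)),(TR,TL,(255,100,0))]
o=[]
for c,bs in (("top",[(265,180,360,240),(170,220,265,260)]),("scene",[(295,170,390,240),(390,180,485,250)])):
    o.append(np.vstack(overlay(c,np.load(c+"0.npz")["p"],bs,it)))
h=max(x.shape[0] for x in o); o=[np.vstack([x,np.zeros((h-x.shape[0],x.shape[1],3),np.uint8)]) for x in o]
cv2.imwrite("pics/c.png",np.hstack(o))
E
```

```text
(no output)
```

View pics/c.png

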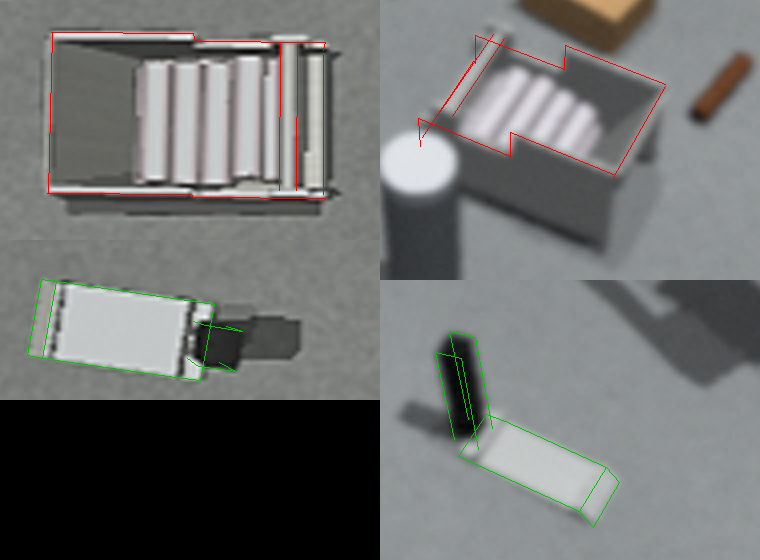

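The overlay agrees with the bin (red) and the scoop (green, nose at about px 35,318 and handle at about 220,345) to roughly 2 mm in the top view. Now I'll plan the grasp.

```bash
cat >> h.py <<'E'
from scipy.spatial.transform import Rotation as Ro
from rig import readout
def tool_in_scoop(back=0.):   # 4x4 of TCP in scoop frame, for nominal grasp
    s,c=.3401,.9404
    T=np.eye(4);T[:3,0]=[c,0,s];T[:3,1]=[0,-1,0];T[:3,2]=[s,0,-c]
    T[:3,3]=np.array([-.0386,0,.062])-(.051+back)*T[:3,2];return T
def tcp():
    s=readout.read_state();T=np.eye(4);T[:3,:3]=s["tcp_rot"];T[:3,3]=s["position"];return T,s
def row(A,B):
    D=np.linalg.inv(A)@B
    return np.r_[D[:3,3]/.2,Ro.from_matrix(D[:3,:3]).as_rotvec()/np.pi].round(4)
def scoop(x,y,z,yaw,pitch): # pitch>0: nose down
    T=frame(x,y,yaw);T[2,3]=z;T[:3,:3]=T[:3,:3]@Ro.from_euler('y',pitch,degrees=True).as_matrix();return T
def inbin(x,z,pitch,y=0):   # scoop origin at bin x,z mm
    T=np.eye(4);T[:3,:3]=Ro.from_euler('y',pitch,degrees=True).as_matrix();T[:3,3]=np.array([x,y,z])*1e-3;return BIN@T
E
python3 - <<'E'
from h import *
A,s=tcp()
pre=SC@tool_in_scoop(.09);g=SC@tool_in_scoop()
mid=pre.copy();mid[:3,3]=(A[:3,3]+pre[:3,3])/2;mid[2,3]=.29
print(pre[:3,3],g[:3,3])
print("mid",row(A,mid));print("pre from mid",row(mid,pre)); print("g from pre",row(pre,g))
E
```

```text
[0.48765488 0.24583081 0.1945964 ] [0.49202061 0.27612687 0.1099604 ]
mid [-0.8565 -0.4992  0.0113 -0.0711  0.0947  0.4056]
pre from mid [-0.8377  0.6832  0.2043  0.     -0.      0.    ]
g from pre [-0.    0.    0.45  0.   -0.    0.  ]
```

```bash
python3 -m pendant '[[-0.8565,-0.4992,0.0113,-0.0711,0.0947,0.4056,-1],[-0.8565,-0.4992,0.0113,-0.0711,0.0947,0.4056,-1],[-0.8565,-0.4992,0.0113,-0.0711,0.0947,0.4056,-1],[-0.8565,-0.4992,0.0113,-0.0711,0.0947,0.4056,-1],[-0.8565,-0.4992,0.0113,-0.0711,0.0947,0.4056,-1],[-0.8565,-0.4992,0.0113,-0.0711,0.0947,0.4056,-1],[-0.8565,-0.4992,0.0113,-0.0711,0.0947,0.4056,-1],[-0.8565,-0.4992,0.0113,-0.0711,0.0947,0.4056,-1]]'
python3 - <<'E'
from h import *
A,s=tcp()
print(row(A,SC@tool_in_scoop(.09)),s["joint_positions"].round(1))
E
```

```text
time_s: 1.7
position: [0.3734, 0.4072, 0.2902]
tcp_rot: [[0.02, 0.999, 0.027], [0.949, -0.027, 0.313], [0.313, 0.019, -0.949]]
force: [1.0, 0.6, -0.3]
opening: 1.001
grasp_force: 0.0
[-0.9044  0.5837  0.2166 -0.0063  0.0086  0.0368] [ 29.3  21.5 101.2  20.3  48.6  18.4]
```

```bash
python3 -m pendant '[[-0.904,0.584,0.217,-0.0063,0.0086,0.0368,-1],[-0.904,0.584,0.217,-0.0063,0.0086,0.0368,-1],[-0.904,0.584,0.217,-0.0063,0.0086,0.0368,-1],[-0.904,0.584,0.217,-0.0063,0.0086,0.0368,-1],[-0.904,0.584,0.217,-0.0063,0.0086,0.0368,-1],[-0.904,0.584,0.217,-0.0063,0.0086,0.0368,-1],[-0.904,0.584,0.217,-0.0063,0.0086,0.0368,-1]]'
python3 - <<'E'
from h import *
from rig import capture
A,s=tcp()
print(row(A,SC@tool_in_scoop(.09)),row(A,SC@tool_in_scoop()),s["joint_positions"].round(1))
p,d=capture("scene")
SC2=tf
im=overlay("scene",p,[(370,140,520,260)],[(SC,SCL,(0,200,0))])[0]; cv2.imwrite("pics/d.png",im)
E
```

```text
time_s: 2.4
position: [0.4882, 0.2468, 0.1946]
tcp_rot: [[0.129, 0.991, 0.046], [0.932, -0.137, 0.336], [0.339, -0.0, -0.941]]
force: [0.5, -0.8, 0.4]
opening: 0.995
grasp_force: 0.0
[-0.0049 -0.0023 -0.0016 -0.0008  0.0004  0.0018] [-4.300e-03 -1.200e-03  4.484e-01 -8.000e-04  4.000e-04  1.800e-03] [  6.7  31.1 104.9  29.   42.6  -6.8]
```

View pics/d.png

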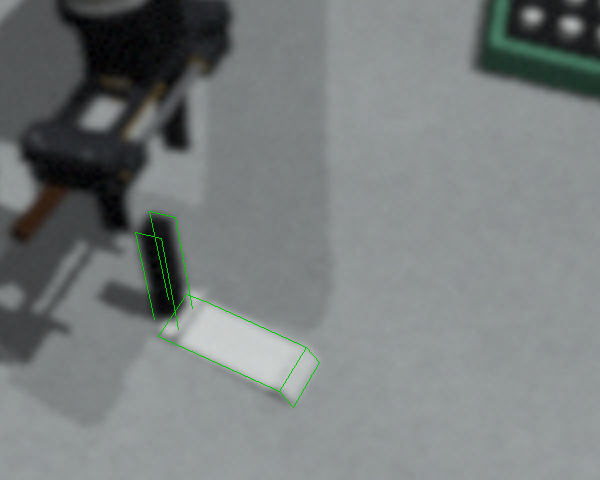

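The open fingers (crop px 115,205 and 175,140) straddle the black handle (155,270). I'll go down along it and grip.

```bash
python3 -m pendant '[[-0.004,-0.001,0.15,-0.001,0,0.002,-1],[-0.004,-0.001,0.3,-0.001,0,0.002,-1],[-0.004,-0.001,0.4,-0.001,0,0.002,-1],[-0.004,-0.001,0.448,-0.001,0,0.002,-1],[-0.004,-0.001,0.448,-0.001,0,0.002,-1],[-0.004,-0.001,0.448,-0.001,0,0.002,0.7],[-0.004,-0.001,0.448,-0.001,0,0.002,0.7],[-0.004,-0.001,0.448,-0.001,0,0.002,0.7]]'; python3 -m pendant '[[0,0,0,0,0,0,1],[0,0,0,0,0,0,1],[0,0,0,0,0,0,1],[0,0,0,0,0,0,1]]'
```

```text
time_s: 3.25
position: [0.4927, 0.2762, 0.1112]
tcp_rot: [[0.133, 0.99, 0.052], [0.931, -0.143, 0.335], [0.339, 0.003, -0.941]]
force: [-0.2, -0.0, -1.6]
opening: 0.81
grasp_force: 0.0
time_s: 3.65
position: [0.4923, 0.2761, 0.1101]
tcp_rot: [[0.134, 0.99, 0.05], [0.931, -0.143, 0.335], [0.339, 0.002, -0.941]]
force: [0.5, 0.5, -0.0]
opening: 0.45
grasp_force: 0.0
```

```bash
python3 -m pendant '[[0,0,0,0,0,0,1],[0,0,0,0,0,0,1],[0,0,0,0,0,0,1],[0,0,0,0,0,0,1],[0,0,0,0,0,0,1]]'
python3 - <<'E'
from h import *
from rig import capture
A,s=tcp()
print(s["moment"])
up=SC.copy();up[2,3]=.03
print(row(A,up@tool_in_scoop()))
up[2,3]=.16
print(row(A,up@tool_in_scoop()))
E
```

```text
time_s: 4.15
position: [0.4922, 0.2762, 0.1101]
tcp_rot: [[0.134, 0.99, 0.05], [0.931, -0.143, 0.335], [0.339, 0.001, -0.941]]
force: [-0.1, -0.2, 0.3]
opening: 0.271
grasp_force: 30.0
[-0.27053602  0.15338513 -0.00738768]
[ 0.05   -0.0005 -0.1408  0.0004  0.0005  0.0002]
[ 2.701e-01  5.000e-04 -7.524e-01  4.000e-04  5.000e-04  2.000e-04]
```

Gripped at an opening of 0.271, about 24 mm, which matches the handle. Lifting it.

```bash
python3 -m pendant '[[0.02,0,-0.055,0,0,0,1],[0.05,0,-0.14,0,0,0,1],[0.11,0,-0.3,0,0,0,1],[0.18,0,-0.5,0,0,0,1],[0.27,0,-0.752,0,0,0,1],[0.27,0,-0.752,0,0,0,1],[0.27,0,-0.752,0,0,0,1]]'
python3 - <<'E'
from h import *
from rig import capture
A,s=tcp()
S=A@np.linalg.inv(tool_in_scoop()); print(S.round(4), s["moment"])
t=np.array([-.966,.259])
pre=inbin(-275,100,0)
a1=pre.copy(); a1[:3,3]=pre[:3,3]; a1[1,3]=.13; a1[2,3]=.16; a1[0,3]=.54
a2=pre.copy(); a2[2,3]=.16
a1=a1@tool_in_scoop();a2=a2@tool_in_scoop()
print(row(A,a1),row(a1,a2))
p,d=capture("scene")
cv2.imwrite("pics/e.png",overlay("scene",p,[(370,100,500,240)],[(S,SCL,(0,200,0))])[0])
E
```

```text
time_s: 4.85
position: [0.4922, 0.2761, 0.272]
tcp_rot: [[0.132, 0.99, 0.053], [0.931, -0.142, 0.335], [0.339, 0.006, -0.941]]
force: [0.1, -0.5, -2.3]
opening: 0.275
grasp_force: 30.0
[[ 1.421e-01 -9.898e-01 -5.500e-03  5.008e-01]
 [ 9.898e-01  1.421e-01  1.600e-03  3.313e-01]
 [-8.000e-04 -5.600e-03  1.000e+00  1.620e-01]
 [ 0.000e+00  0.000e+00  0.000e+00  1.000e+00]] [-0.43429004  0.10036545 -0.00314625]
[-9.135e-01  3.762e-01 -3.164e-01  1.560e-02  4.000e-04 -3.790e-02] [-1.3936  0.2215 -0.504   0.      0.      0.    ]
```

View pics/e.png

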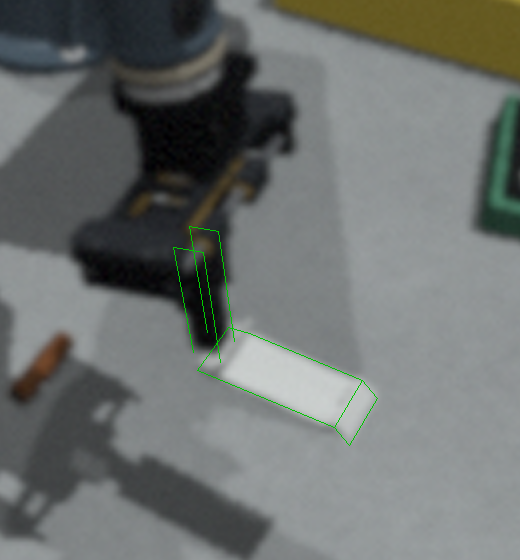

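The scoop is held level and still matches the model (nose about px 360,410). Now I'll carry it over to the mouth side.

```bash
python3 -m pendant '[[-0.91,0.376,-0.316,0.0156,0,-0.038,1],[-0.91,0.376,-0.316,0.0156,0,-0.038,1],[-0.91,0.376,-0.316,0.0156,0,-0.038,1],[-0.91,0.376,-0.316,0.0156,0,-0.038,1],[-0.91,0.376,-0.316,0.0156,0,-0.038,1],[-0.91,0.376,-0.316,0.0156,0,-0.038,1],[-0.91,0.376,-0.316,0.0156,0,-0.038,1]]'
python3 -m pendant '[[-0.7,0.111,-0.252,0,0,0,1],[-0.7,0.111,-0.252,0,0,0,1],[-0.7,0.111,-0.252,0,0,0,1],[-0.7,0.111,-0.252,0,0,0,1],[-0.7,0.111,-0.252,0,0,0,1]]'
python3 -m pendant '[[-0.7,0.111,-0.252,0,0,0,1],[-0.7,0.111,-0.252,0,0,0,1],[-0.7,0.111,-0.252,0,0,0,1],[-0.7,0.111,-0.252,0,0,0,1],[-0.7,0.111,-0.252,0,0,0,1],[-0.7,0.111,-0.252,0,0,0,1]]'
cat >> h.py <<'E'
def ramp(u,e,pitch=15.09):   # scoop origin at ramp coord u (mm up from V), e above ramp
    a=np.radians(15.09);return inbin(-u*np.cos(a)+e*np.sin(a),10+u*np.sin(a)+e*np.cos(a),pitch)
def rb():   # scoop pose in bin frame, mm / deg
    A,s=tcp();S=np.linalg.inv(BIN)@A@np.linalg.inv(tool_in_scoop())
    return (S[:3,3]*1e3).round(1),Ro.from_matrix(S[:3,:3]).as_euler('zyx',degrees=True).round(2),s["force"].round(1),s["moment"].round(2)
E
python3 - <<'E'
from h import *
A,s=tcp(); print(rb(),s["joint_positions"].round(0))
B=ramp(235,2)@tool_in_scoop()
print(row(A,B))
print(row(B,ramp(205,1.5)@tool_in_scoop()))
E
```

```text
time_s: 5.6
position: [0.5376, 0.0755, 0.2664]
tcp_rot: [[0.016, 1.0, -0.003], [0.94, -0.014, 0.34], [0.34, -0.009, -0.94]]
force: [-0.1, 0.2, -1.8]
opening: 0.273
grasp_force: 30.0
time_s: 6.1
position: [0.5587, -0.0736, 0.2671]
tcp_rot: [[0.015, 1.0, -0.001], [0.94, -0.014, 0.34], [0.34, -0.006, -0.94]]
force: [0.1, 0.3, -1.3]
opening: 0.273
grasp_force: 30.0
time_s: 6.7
position: [0.5787, -0.2203, 0.2672]
tcp_rot: [[0.013, 1.0, -0.002], [0.94, -0.011, 0.341], [0.341, -0.006, -0.94]]
force: [-0.1, 0.6, -2.2]
opening: 0.279
grasp_force: 30.0
(array([-272.2,    1.6,  157.3]), array([ 0.16, -0.06,  0.36]), array([-0.1,  0.6, -2.2]), array([-0.43,  0.08, -0.02])) [-37.  35.  80.  16.  78. -42.]
[ 2.346e-01  7.100e-03  4.751e-01 -2.100e-03 -8.420e-02  4.000e-04]
[ 0.1402 -0.      0.0534 -0.     -0.     -0.    ]
```

```bash
python3 -m pendant '[[0.235,0.007,0.475,-0.002,-0.0842,0,1],[0.235,0.007,0.475,-0.002,-0.0842,0,1],[0.235,0.007,0.475,-0.002,-0.0842,0,1],[0.235,0.007,0.475,-0.002,-0.0842,0,1],[0.235,0.007,0.475,-0.002,-0.0842,0,1]]'
python3 - <<'E'
from h import *
from rig import capture
A,s=tcp(); print(rb())
S=A@np.linalg.inv(tool_in_scoop())
o=[]
for c,b in (("top",(265,180,405,245)),("scene",(240,140,380,230))):
    p,d=capture(c); o.append(overlay(c,p,[b],[(S,SCL,(0,200,0)),(BIN,BL,(0,0,255))])[0])
cv2.imwrite("pics/f.png",np.vstack(o)[:600])
for u,e in((195,1.2),(170,1),(145,1),(125,1),(104,1)): print(u,row(A,ramp(u,e)@tool_in_scoop()))
E
```

```text
time_s: 7.2
position: [0.5819, -0.1462, 0.1949]
tcp_rot: [[0.013, 1.0, 0.004], [0.997, -0.013, 0.081], [0.081, 0.003, -0.997]]
force: [0.5, -0.4, -1.0]
opening: 0.272
grasp_force: 30.0
(array([-229.1,   -1.9,   74.1]), array([ 0.03, 15.25, -0.2 ]), array([ 0.5, -0.4, -1. ]), array([-0.21,  0.05,  0.03]))
195 [ 0.1985 -0.0076  0.0777  0.0011  0.0009  0.0002]
170 [ 3.159e-01 -7.700e-03  1.208e-01  1.100e-03  9.000e-04  2.000e-04]
145 [ 4.335e-01 -7.700e-03  1.630e-01  1.100e-03  9.000e-04  2.000e-04]
125 [ 5.277e-01 -7.700e-03  1.967e-01  1.100e-03  9.000e-04  2.000e-04]
104 [ 6.265e-01 -7.800e-03  2.322e-01  1.100e-03  9.000e-04  2.000e-04]
```

View pics/f.png

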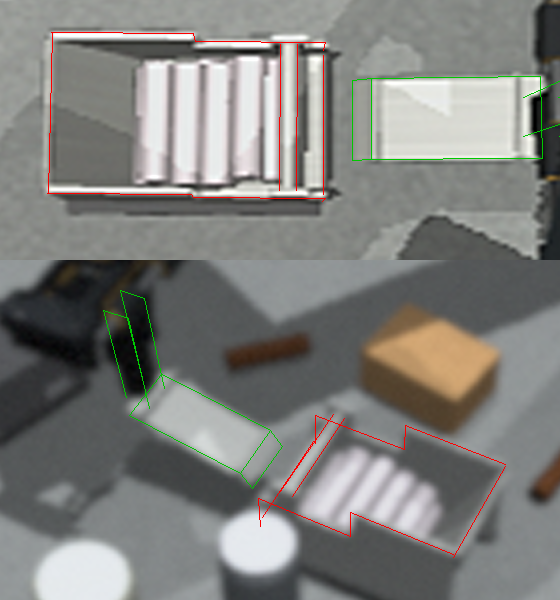

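The nose is aligned with the mouth to about 2 mm (px 357,118, bin centre line at about row 117). Now I'll insert it along the ramp in slow steps.

```bash
python3 -m pendant '[[0.128,-0.0076,0.052,0.0011,0.0009,0,1],[0.175,-0.0076,0.069,0.0011,0.0009,0,1],[0.1985,-0.0076,0.0777,0.0011,0.0009,0,1],[0.23,-0.0077,0.089,0.0011,0.0009,0,1],[0.26,-0.0077,0.1,0.0011,0.0009,0,1],[0.29,-0.0077,0.111,0.0011,0.0009,0,1],[0.316,-0.0077,0.1208,0.0011,0.0009,0,1],[0.316,-0.0077,0.1208,0.0011,0.0009,0,1]]'
python3 - <<'E'
from h import *
A,s=tcp(); print(rb(),s["opening"])
for u,e in((170,1),(145,1),(125,1),(102,1)): print(u,row(A,ramp(u,e)@tool_in_scoop()))
E
```

```text
time_s: 8.1
position: [0.5805, -0.0814, 0.1749]
tcp_rot: [[0.015, 1.0, -0.001], [0.996, -0.014, 0.084], [0.084, -0.002, -0.996]]
force: [0.6, -0.1, -2.9]
opening: 0.271
grasp_force: 30.0
(array([-164. ,    1.1,   54.2]), array([-0.02, 15.06,  0.14]), array([ 0.6, -0.1, -2.9]), array([-0.36,  0.06, -0.02])) 0.2708847841623461
170 [ 0.0013  0.0041 -0.0053 -0.0007 -0.0002 -0.0002]
145 [ 0.1188  0.0041  0.0372 -0.0007 -0.0002 -0.0002]
125 [ 2.128e-01  4.100e-03  7.130e-02 -7.000e-04 -2.000e-04 -2.000e-04]
102 [ 3.210e-01  4.100e-03  1.105e-01 -7.000e-04 -2.000e-04 -2.000e-04]
```

```bash
python3 -m pendant '[[0.026,0,0.0096,0,0,0,1],[0.053,0,0.0192,0,0,0,1],[0.079,0,0.0287,0,0,0,1],[0.106,0,0.0383,0,0,0,1],[0.132,0,0.0479,0,0,0,1],[0.159,0,0.0574,0,0,0,1],[0.185,0,0.067,0,0,0,1],[0.2115,0,0.0766,0,0,0,1]]'
python3 -c "
from h import *
print(rb())"
python3 -m pendant '[[0.02,0,0.007,0,0,0,1],[0.04,0,0.0143,0,0,0,1],[0.06,0,0.0215,0,0,0,1],[0.08,0,0.029,0,0,0,1],[0.095,0,0.0343,0,0,0,1],[0.108,0,0.039,0,0,0,1],[0.108,0,0.039,0,0,0,1],[0.108,0,0.039,0,0,0,1]]'
python3 - <<'E'
from h import *
from rig import capture
A,s=tcp(); print(rb())
S=A@np.linalg.inv(tool_in_scoop())
o=[]
for c,b in (("top",(265,180,405,245)),("scene",(240,140,380,230))):
    p,d=capture(c); np.savez(c+"1.npz",p=p,d=d);o.append(overlay(c,p,[b],[])[0])
cv2.imwrite("pics/g.png",np.vstack(o)[:600])
for k in ((102,1),): print(row(A,ramp(*k)@tool_in_scoop()))
E
```

```text
time_s: 8.9
position: [0.5814, -0.0385, 0.1634]
tcp_rot: [[0.014, 1.0, -0.0], [0.996, -0.014, 0.083], [0.083, -0.002, -0.997]]
force: [-0.3, -3.3, -2.2]
opening: 0.273
grasp_force: 30.0
(array([-121.2,    0.7,   42.6]), array([-0.02, 15.12,  0.09]), array([-0.3, -3.3, -2.2]), array([-0.93,  0.15,  0.13]))
time_s: 9.7
position: [0.5819, -0.0159, 0.1575]
tcp_rot: [[0.016, 1.0, 0.0], [0.996, -0.016, 0.085], [0.085, -0.001, -0.996]]
force: [0.9, 1.6, -2.8]
opening: 0.273
grasp_force: 30.0
(array([-98.3,   0.4,  36.8]), array([-0.11, 15.  ,  0.09]), array([ 0.9,  1.6, -2.8]), array([-0.19, -0.25, -0.04]))
[ 0.0019  0.0017 -0.0038 -0.0003 -0.0005 -0.0006]
```

View pics/g.png

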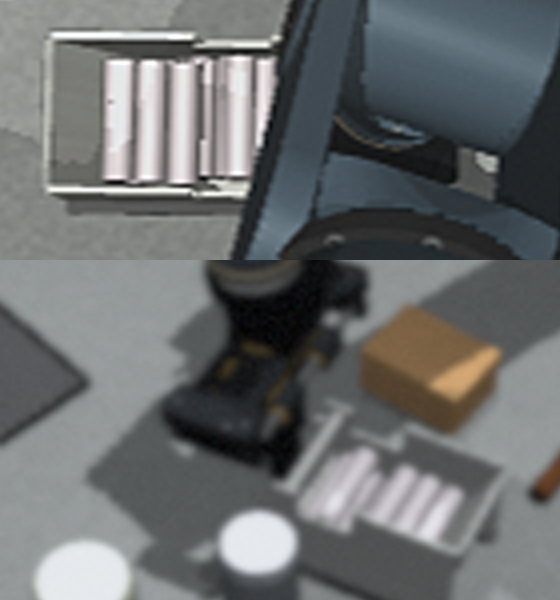

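The scoop is under the pile: sleeves now show at px 100-280 in the top crop, and the forces are low. I'll lift it level in small steps.

```bash
python3 - <<'E'
from h import *
A=ramp(102,1)@tool_in_scoop()
S0=np.array([-98.2,37.5,15.09]);S1=np.array([-91,50,0])
for f in (.14,.28,.42,.56,.7,.85,1): print(f,row(A,inbin(*(S0+f*(S1-S0)))@tool_in_scoop()))
E
```

```text
0.14 [-0.0167  0.     -0.005  -0.      0.0117 -0.    ]
0.28 [-0.0333  0.     -0.0092 -0.      0.0235 -0.    ]
0.42 [-0.0497  0.     -0.0126 -0.      0.0352 -0.    ]
0.56 [-0.066   0.     -0.0153 -0.      0.0469 -0.    ]
0.7 [-0.0821  0.     -0.0171 -0.      0.0587  0.    ]
0.85 [-0.099   0.     -0.0181  0.      0.0713 -0.    ]
1 [-0.1155  0.     -0.0183 -0.      0.0838 -0.    ]
```

```bash
python3 -m pendant '[[-0.0167,0,-0.005,0,0.0117,0,1],[-0.0333,0,-0.0092,0,0.0235,0,1],[-0.0497,0,-0.0126,0,0.0352,0,1],[-0.066,0,-0.0153,0,0.0469,0,1],[-0.0821,0,-0.0171,0,0.0587,0,1],[-0.099,0,-0.0181,0,0.0713,0,1],[-0.1155,0,-0.0183,0,0.0838,0,1],[-0.1155,0,-0.0183,0,0.0838,0,1]]'
python3 - <<'E'
from h import *
from rig import capture
A,s=tcp(); print(rb())
S=A@np.linalg.inv(tool_in_scoop())
o=[]
for c,b in (("top",(265,180,405,245)),("scene",(240,140,380,230))):
    p,d=capture(c); np.savez(c+"2.npz",p=p,d=d);W=cloud(c,d)@BIN[:3,:3]-np.r_[BIN[:3,3]@BIN[:3,:3]]
    m=(abs(W[...,1])<.03)&(abs(W[...,0]+.03)<.09)&(W[...,2]>.012)&(W[...,2]<.14)
    for x in range(-100,50,5):
        q=W[m][abs(W[m][:,0]*1e3-x)<2.5][:,2]*1e3
        if len(q)>3: print(x,len(q),np.percentile(q,[10,50,90]).round(),end="; ")
    print()
    o.append(overlay(c,p,[b],[(S,SCL,(0,200,0))])[0])
cv2.imwrite("pics/i.png",np.vstack(o)[:600])
E
```

```text
time_s: 10.6
position: [0.5811, -0.0413, 0.1583]
tcp_rot: [[0.016, 1.0, 0.003], [0.94, -0.017, 0.339], [0.339, -0.003, -0.941]]
force: [-0.2, -2.1, -4.4]
opening: 0.273
grasp_force: 30.0
(array([-93.5,   1. ,  48.3]), array([-0.15,  0.04,  0.16]), array([-0.2, -2.1, -4.4]), array([-1.21,  0.06, -0.02]))
-100 48 [39. 55. 57.]; -95 50 [88. 90. 92.]; -90 50 [88. 90. 93.]; -85 50 [64. 67. 72.]; -80 49 [70. 72. 74.]; -75 49 [82. 86. 89.]; -70 50 [87. 89. 91.]; -65 49 [87. 89. 91.]; -60 47 [85. 87. 89.]; -55 49 [70. 73. 75.]; -50 50 [67. 70. 73.]; -45 52 [63. 68. 72.]; -40 71 [71. 82. 90.]; -35 49 [89. 91. 93.]; -30 50 [90. 92. 94.]; -25 50 [89. 90. 93.]; -20 48 [76. 79. 87.]; -15 49 [75. 77. 78.]; -10 44 [69. 73. 76.]; -5 52 [73. 76. 80.]; 0 48 [79. 80. 82.]; 5 48 [78. 80. 82.]; 10 48 [73. 76. 79.]; 15 48 [64. 74. 79.]; 20 56 [78. 81. 83.]; 25 49 [80. 82. 84.]; 30 46 [78. 80. 82.]; 35 43 [70. 73. 77.]; 40 70 [74. 79. 84.]; 45 54 [85. 87. 91.]; 
-95 17 [54. 58. 90.]; -90 33 [61. 90. 93.]; -85 32 [68. 86. 90.]; -75 13 [86. 88. 90.]; -70 25 [88. 90. 92.]; -65 27 [87. 89. 92.]; -60 50 [72. 83. 88.]; -55 28 [70. 72. 74.]; -50 30 [65. 68. 73.]; -45 15 [68. 70. 72.]; -35 20 [88. 90. 91.]; -30 22 [90. 92. 94.]; -25 31 [87. 89. 92.]; -20 41 [73. 82. 88.]; -15 26 [72. 74. 77.]; -10 24 [69. 71. 76.]; -5 18 [74. 76. 77.]; 0 20 [77. 78. 79.]; 5 28 [75. 78. 80.]; 10 37 [64. 74. 78.]; 15 7 [65. 65. 76.]; 20 19 [78. 81. 83.]; 25 26 [80. 82. 84.]; 30 28 [78. 80. 83.]; 35 31 [71. 75. 80.]; 40 15 [74. 78. 80.]; 45 18 [81. 87. 89.];
```

View pics/i.png

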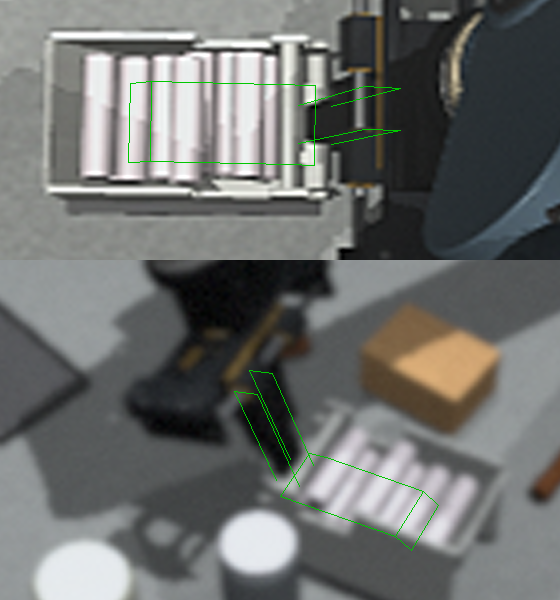

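The scoop is up and heaped, with top sleeves at bin x -67 and -30. The depth profile suggests the lower row has a gap, with sleeve 4 riding on the lip. I'll tilt the nose up briefly so the row settles against the back wall, then check by depth profile.

```bash
cat >> h.py <<'E'
def prof(c,lo=-100,hi=50,step=4,yh=.03):
    from rig import capture
    p,d=capture(c);W=cloud(c,d)@BIN[:3,:3]-BIN[:3,3]@BIN[:3,:3]
    m=(abs(W[...,1])<yh)&(W[...,2]>.012)&(W[...,2]<.14);q=W[m]*1e3
    print(c,[(x,int(np.median(q[abs(q[:,0]-x)<step/2][:,2]))) for x in range(lo,hi,step) if (abs(q[:,0]-x)<step/2).sum()>3])
    return p,d
E
python3 - <<'E'
from h import *
A=inbin(-91,50,0)@tool_in_scoop()
for p in (-3,-6,-9,-12): print(p,row(A,inbin(-91,50.5,p)@tool_in_scoop()))
B=inbin(-91,50.5,-12)@tool_in_scoop()
for p in (-9,-6,-3,0): print(p,row(B,inbin(-91,51,p)@tool_in_scoop()))
E
```

```text
-3 [-0.0311 -0.      0.0025 -0.      0.0167  0.    ]
-6 [-0.0627 -0.      0.009  -0.      0.0333  0.    ]
-9 [-0.094  -0.      0.0171  0.      0.05    0.    ]
-12 [-0.1248  0.      0.0268 -0.      0.0667  0.    ]
-9 [ 0.0335 -0.     -0.0053  0.     -0.0167  0.    ]
-6 [ 0.0657 -0.     -0.0067  0.     -0.0333  0.    ]
-3 [ 0.098  -0.     -0.0065  0.     -0.05    0.    ]
0 [ 0.1303  0.     -0.0046  0.     -0.0667  0.    ]
```

```bash
python3 -m pendant '[[-0.0311,0,0.0025,0,0.0167,0,1],[-0.0627,0,0.009,0,0.0333,0,1],[-0.094,0,0.0171,0,0.05,0,1],[-0.1248,0,0.0268,0,0.0667,0,1],[-0.1248,0,0.0268,0,0.0667,0,1],[-0.1248,0,0.0268,0,0.0667,0,1],[-0.1248,0,0.0268,0,0.0667,0,1]]'
python3 - <<'E'
from h import *
print(rb()); prof("top");prof("scene")
E
python3 -m pendant '[[0.0335,0,-0.0053,0,-0.0167,0,1],[0.0657,0,-0.0067,0,-0.0333,0,1],[0.098,0,-0.0065,0,-0.05,0,1],[0.1303,0,-0.0046,0,-0.0667,0,1],[0.1303,0,-0.0046,0,-0.0667,0,1],[0.1303,0,-0.0046,0,-0.0667,0,1]]'
python3 - <<'E'
from h import *
print(rb()); prof("top");prof("scene")
E
```

```text
time_s: 11.4
position: [0.581, -0.0606, 0.1461]
tcp_rot: [[0.013, 1.0, 0.006], [0.849, -0.014, 0.528], [0.528, -0.001, -0.849]]
force: [0.4, 0.5, -3.5]
opening: 0.276
grasp_force: 30.0
(array([-91.1,   0.7,  50.1]), array([-1.000e-02, -1.197e+01,  8.000e-02]), array([ 0.4,  0.5, -3.5]), array([-0.93,  0.04,  0.04]))
top [(-100, 57), (-96, 88), (-92, 90), (-88, 89), (-84, 90), (-80, 94), (-76, 95), (-72, 95), (-68, 88), (-64, 80), (-60, 79), (-56, 77), (-52, 80), (-48, 84), (-44, 101), (-40, 104), (-36, 104), (-32, 102), (-28, 97), (-24, 89), (-20, 88), (-16, 85), (-12, 77), (-8, 77), (-4, 75), (0, 73), (4, 71), (8, 46), (12, 43), (16, 37), (20, 45), (24, 51), (28, 58), (32, 66), (36, 72), (40, 78), (44, 86), (48, 93)]
scene [(-92, 89), (-88, 89), (-84, 89), (-80, 95), (-76, 95), (-72, 95), (-68, 91), (-64, 81), (-60, 80), (-56, 78), (-52, 75), (-44, 102), (-40, 103), (-36, 104), (-32, 103), (-28, 97), (-24, 90), (-20, 89), (-16, 87), (-12, 79), (-8, 77), (-4, 77), (0, 73), (4, 72), (8, 47), (12, 44), (16, 38), (20, 43), (24, 50), (28, 54), (32, 63), (36, 70), (40, 77), (44, 84), (48,
[... 399 characters left out ...]
0), (-68, 90), (-64, 87), (-60, 76), (-56, 74), (-52, 71), (-48, 69), (-44, 74), (-40, 75), (-36, 88), (-32, 92), (-28, 92), (-24, 91), (-20, 87), (-16, 74), (-12, 72), (-8, 61), (-4, 58), (0, 56), (4, 53), (8, 46), (12, 43), (16, 37), (20, 45), (24, 52), (28, 58), (32, 64), (36, 72), (40, 79), (44, 86), (48, 92)]
scene [(-92, 90), (-88, 89), (-84, 80), (-80, 84), (-76, 88), (-72, 90), (-68, 90), (-64, 88), (-60, 80), (-56, 73), (-52, 72), (-48, 69), (-44, 73), (-40, 75), (-36, 89), (-32, 92), (-28, 92), (-24, 90), (-20, 84), (-16, 75), (-12, 73), (-8, 66), (-4, 59), (0, 56), (4, 54), (8, 48), (12, 44), (16, 38), (20, 44), (24, 52), (28, 56), (32, 63), (36, 71), (40, 77), (44, 83), (48, 91)]
```

The row has settled: lower tops are near 74 mm, there are clear heap sleeves at x -70 and -28, and the front sleeves have dropped back into the bin. Now I'll draw out slowly under the bar, raising by 1 mm.

```bash
python3 -m pendant '[[-0.0171,0,-0.0115,0,0,0,1],[-0.036,0,-0.0183,0,0,0,1],[-0.0547,0,-0.0251,0,0,0,1],[-0.0735,0,-0.0319,0,0,0,1],[-0.0923,0,-0.0387,0,0,0,1],[-0.111,0,-0.0455,0,0,0,1],[-0.13,0,-0.0523,0,0,0,1],[-0.13,0,-0.0523,0,0,0,1]]'
python3 - <<'E'
from h import *
print(rb()); prof("top",-136);prof("scene",-136)
E
```

```text
time_s: 13.0
position: [0.581, -0.0684, 0.1612]
tcp_rot: [[0.015, 1.0, 0.004], [0.94, -0.016, 0.34], [0.34, -0.001, -0.94]]
force: [-0.3, -0.0, -3.8]
opening: 0.27
grasp_force: 30.0
(array([-120.5,    0.5,   51.3]), array([-0.1 , -0.  ,  0.08]), array([-0.3, -0. , -3.8]), array([-0.77,  0.07, -0.05]))
top [(-136, 73), (-132, 59), (-128, 57), (-124, 66), (-120, 70), (-116, 73), (-112, 74), (-108, 74), (-104, 70), (-100, 66), (-96, 89), (-92, 90), (-88, 88), (-84, 90), (-80, 93), (-76, 94), (-72, 92), (-68, 86), (-64, 90), (-60, 93), (-56, 93), (-52, 93), (-48, 88), (-44, 75), (-40, 72), (-36, 60), (-32, 58), (-28, 56), (-24, 54), (-20, 31), (-16, 32), (-12, 34), (-8, 33), (-4, 41), (0, 46), (4, 46), (8, 45), (12, 43), (16, 36), (20, 45), (24, 52), (28, 59), (32, 66), (36, 72), (40, 79), (44, 85), (48, 93)]
scene [(-136, 79), (-132, 65), (-128, 59), (-120, 70), (-116, 72), (-112, 74), (-108, 75), (-104, 72), (-92, 90), (-88, 90), (-84, 88), (-80, 92), (-76, 93), (-72, 93), (-68, 90), (-64, 89), (-60, 92), (-56, 94), (-52, 94), (-48, 89), (-44, 78), (-40, 73), (-36, 66), (-32, 60), (-28, 57), (-24, 53), (-20, 35), (-16, 30), (-12, 33), (-8, 34), (-4, 38), (0, 44), (4, 46), (8, 47), (12, 45), (16, 39), (20, 43), (24, 50), (28, 56), (32, 64), (36, 70), (40, 75), (44, 84), (48, 92)]
```

```bash
for i in 1; do python3 -m pendant '[[-0.0188,0,-0.0068,0,0,0,1],[-0.0376,0,-0.0136,0,0,0,1],[-0.0564,0,-0.0204,0,0,0,1],[-0.0752,0,-0.0272,0,0,0,1],[-0.094,0,-0.034,0,0,0,1],[-0.113,0,-0.0408,0,0,0,1],[-0.132,0,-0.0476,0,0,0,1],[-0.15,0,-0.0544,0,0,0,1]]'; done
python3 - <<'E'
from h import *
print(rb()); prof("top",-160,30);prof("scene",-160,30)
E
```

```text
time_s: 13.9
position: [0.5806, -0.1002, 0.1613]
tcp_rot: [[0.015, 1.0, 0.004], [0.94, -0.015, 0.34], [0.34, -0.001, -0.94]]
force: [-0.0, -0.2, -3.1]
opening: 0.272
grasp_force: 30.0
(array([-152.3,    0.6,   51.3]), array([-0.08, -0.  ,  0.07]), array([-0. , -0.2, -3.1]), array([-0.71,  0.05,  0.01]))
top [(-160, 57), (-156, 66), (-152, 67), (-148, 73), (-144, 73), (-140, 74), (-136, 72), (-132, 63), (-128, 73), (-124, 74), (-120, 75), (-116, 74), (-112, 69), (-108, 72), (-104, 75), (-100, 75), (-96, 88), (-92, 90), (-88, 88), (-84, 90), (-80, 94), (-76, 95), (-72, 95), (-68, 91), (-64, 58), (-60, 56), (-56, 53), (-52, 24), (-48, 24), (-44, 22), (-40, 29), (-36, 37), (-32, 38), (-28, 38), (-24, 49), (-20, 52), (-16, 53), (-12, 52), (-8, 49), (-4, 43), (0, 46), (4, 47), (8, 46), (12, 43), (16, 37), (20, 44), (24, 52), (28, 59)]
scene [(-160, 59), (-156, 67), (-152, 70), (-148, 73), (-144, 74), (-140, 74), (-136, 71), (-132, 67), (-128, 73), (-124, 75), (-120, 74), (-116, 74), (-112, 70), (-108, 72), (-104, 75), (-100, 76), (-96, 85), (-92, 90), (-88, 89), (-84, 88), (-80, 90), (-76, 93), (-72, 93), (-68, 91), (-64, 85), (-60, 54), (-56, 51), (-52, 27), (-48, 23), (-44, 22), (-36, 36), (-32, 39), (-28, 39), (-20, 52), (-16, 53), (-12, 52), (-8, 49), (-4, 44), (0, 44), (4, 48), (8, 47), (12, 45), (16, 39), (20, 42), (24, 48), (28, 57)]
```

```bash
for i in 1; do python3 -m pendant '[[-0.0188,0,-0.0068,0,0,0,1],[-0.0376,0,-0.0136,0,0,0,1],[-0.0564,0,-0.0204,0,0,0,1],[-0.0752,0,-0.0272,0,0,0,1],[-0.094,0,-0.034,0,0,0,1],[-0.113,0,-0.0408,0,0,0,1],[-0.132,0,-0.0476,0,0,0,1],[-0.15,0,-0.0544,0,0,0,1]]'; done
python3 - <<'E'
from h import *
print(rb()); prof("top",-200,30);prof("scene",-200,30)
E
```

```text
time_s: 14.8
position: [0.58, -0.132, 0.1613]
tcp_rot: [[0.015, 1.0, 0.004], [0.94, -0.015, 0.34], [0.34, -0.001, -0.94]]
force: [0.4, -0.3, -2.7]
opening: 0.276
grasp_force: 30.0
(array([-184.1,    0.7,   51.3]), array([-0.07, -0.01,  0.08]), array([ 0.4, -0.3, -2.7]), array([-0.6 ,  0.09,  0.03]))
top [(-200, 76), (-196, 61), (-192, 57), (-188, 66), (-184, 68), (-180, 72), (-176, 75), (-172, 74), (-168, 71), (-164, 66), (-160, 73), (-156, 74), (-152, 75), (-148, 73), (-144, 68), (-140, 73), (-136, 74), (-132, 74), (-128, 74), (-124, 69), (-120, 72), (-116, 75), (-112, 75), (-108, 75), (-104, 70), (-100, 60), (-96, 88), (-92, 90), (-88, 85), (-84, 33), (-80, 32), (-76, 31), (-72, 30), (-68, 29), (-64, 28), (-60, 27), (-56, 39), (-52, 42), (-48, 44), (-44, 43), (-40, 39), (-36, 36), (-32, 38), (-28, 38), (-24, 45), (-20, 50), (-16, 52), (-12, 52), (-8, 50), (-4, 43), (0, 45), (4, 47), (8, 47), (12, 44), (16, 38), (20, 45), (24, 52), (28, 59)]
scene [(-200, 78), (-196, 64), (-192, 60), (-188, 66), (-184, 68), (-180, 74), (-176, 74), (-172, 74), (-168, 71), (-164, 69), (-160, 73), (-156, 74), (-152, 74), (-148, 72), (-144, 67), (-140, 72), (-136, 74), (-132, 75), (-128, 74), (-124, 70), (-120, 72), (-116, 75), (-112, 74), (-108, 74), (-104, 71), (-96, 57), (-92, 59), (-88, 55), (-84, 52), (-80, 33), (-76, 31), (-72, 30), (-68, 29), (-64, 28), (-60, 27), (-56, 39), (-52, 41), (-48, 43), (-44, 43), (-40, 41), (-36, 36), (-32, 37), (-28, 39), (-20, 50), (-16, 52), (-12, 53), (-8, 52), (-4, 45), (0, 46), (4, 46), (8, 47), (12, 46), (16, 41), (20, 41), (24, 49), (28, 57)]
```

The strike was clean: four lower tops at about 74-75 mm and nothing above them. The other five are in the bin. Next I'll back straight out and plan the smooth transfer to the tray.

```bash
python3 -m pendant '[[-0.0235,0,-0.0085,0,0,0,1],[-0.0564,0,-0.0204,0,0,0,1],[-0.1034,0,-0.0374,0,0,0,1],[-0.15,0,-0.0544,0,0,0,1],[-0.197,0,-0.0714,0,0,0,1],[-0.244,0,-0.0884,0,0,0,1],[-0.282,0,-0.102,0,0,0,1],[-0.31,0,-0.112,0,0,0,1]]'
python3 - <<'E'
from h import *
A,s=tcp(); print(rb())
S0=A@np.linalg.inv(tool_in_scoop())
e=tf(TR,[-35,0,0])[0]; y0=np.degrees(np.arctan2(S0[1,0],S0[0,0]))
a=np.r_[S0[:3,3],y0]; b=np.r_[e[0],e[1],.045,70.6]; print(a,b)
G=tool_in_scoop(); 
fs=[.01,.03,.06,.1,.15,.2,.25,.3, .35,.4,.45,.5,.55,.6,.65,.7, .75,.8,.85,.9,.94,.97,.99,1]
st=A
for i,f in enumerate(fs):
    q=a+f*(b-a); T=scoop(*q,0)@G
    print(row(st,T).tolist())
    if i%8==7: st=T; print()
E
```

```text
time_s: 15.7
position: [0.579, -0.1987, 0.1612]
tcp_rot: [[0.015, 1.0, 0.004], [0.94, -0.016, 0.34], [0.34, -0.001, -0.94]]
force: [-0.4, 0.1, -3.6]
opening: 0.276
grasp_force: 30.0
(array([-250.8,    0.7,   51.2]), array([-0.11,  0.  ,  0.07]), array([-0.4,  0.1, -3.6]), array([-0.61,  0.03,  0.03]))
[ 5.79757859e-01 -1.42731730e-01  5.12487707e-02  8.90948437e+01] [ 5.47574360e-01 -3.48212793e-01  4.50000000e-02  7.06000000e+01]
[-0.0098, -0.0031, -0.0032, -0.0007, 0.0, 0.0008]
[-0.0294, -0.0077, -0.0096, -0.0014, 0.0, 0.0028]
[-0.0587, -0.0148, -0.0192, -0.0025, 0.0, 0.0057]
[-0.0978, -0.0242, -0.032, -0.0039, 0.0, 0.0095]
[-0.1466, -0.0359, -0.048, -0.0056, 0.0, 0.0144]
[-0.1953, -0.0477, -0.0639, -0.0074, 0.0, 0.0192]
[-0.2439, -0.0594, -0.0798, -0.0091, 0.0, 0.024]
[-0.2925, -0.0711, -0.0957, -0.0109, 0.0, 0.0288]

[-0.0493, -0.0067, -0.0162, -0.0017, 0.0, 0.0048]
[-0.0986, -0.0135, -0.0323, -0.0035, 0.0, 0.0097]
[-0.1478, -0.0202, -0.0485, -0.0052, 0.0, 0.0145]
[-0.197, -0.0269, -0.0646, -0.007, 0.0, 0.0193]
[-0.2461, -0.0337, -0.0807, -0.0087, 0.0, 0.0242]
[-0.2951, -0.0404, -0.0967, -0.0105, 0.0, 0.029]
[-0.344, -0.0471, -0.1128, -0.0122, 0.0, 0.0338]
[-0.3929, -0.0538, -0.1288, -0.014, 0.0, 0.0386]

[-0.0492, -0.0, -0.0161, -0.0017, -0.0, 0.0048]
[-0.0984, -0.0001, -0.0322, -0.0035, -0.0, 0.0097]
[-0.1474, -0.0001, -0.0483, -0.0052, -0.0, 0.0145]
[-0.1964, -0.0001, -0.0644, -0.007, -0.0, 0.0193]
[-0.2356, -0.0001, -0.0772, -0.0084, 0.0, 0.0232]
[-0.2649, -0.0001, -0.0868, -0.0094, 0.0, 0.0261]
[-0.2845, -0.0001, -0.0932, -0.0101, 0.0, 0.028]
[-0.2942, -0.0001, -0.0964, -0.0105, 0.0, 0.029]
```

```bash
python3 -m pendant '[[-0.0098,-0.0031,-0.0032,-0.0007,0,0.0008,1],[-0.0294,-0.0077,-0.0096,-0.0014,0,0.0028,1],[-0.0587,-0.0148,-0.0192,-0.0025,0,0.0057,1],[-0.0978,-0.0242,-0.032,-0.0039,0,0.0095,1],[-0.1466,-0.0359,-0.048,-0.0056,0,0.0144,1],[-0.1953,-0.0477,-0.0639,-0.0074,0,0.0192,1],[-0.2439,-0.0594,-0.0798,-0.0091,0,0.024,1],[-0.2925,-0.0711,-0.0957,-0.0109,0,0.0288,1]]'
python3 -m pendant '[[-0.0493,-0.0067,-0.0162,-0.0017,0,0.0048,1],[-0.0986,-0.0135,-0.0323,-0.0035,0,0.0097,1],[-0.1478,-0.0202,-0.0485,-0.0052,0,0.0145,1],[-0.197,-0.0269,-0.0646,-0.007,0,0.0193,1],[-0.2461,-0.0337,-0.0807,-0.0087,0,0.0242,1],[-0.2951,-0.0404,-0.0967,-0.0105,0,0.029,1],[-0.344,-0.0471,-0.1128,-0.0122,0,0.0338,1],[-0.3929,-0.0538,-0.1288,-0.014,0,0.0386,1]]'
python3 -m pendant '[[-0.0492,0,-0.0161,-0.0017,0,0.0048,1],[-0.0984,0,-0.0322,-0.0035,0,0.0097,1],[-0.1474,0,-0.0483,-0.0052,0,0.0145,1],[-0.1964,0,-0.0644,-0.007,0,0.0193,1],[-0.2356,0,-0.0772,-0.0084,0,0.0232,1],[-0.2649,0,-0.0868,-0.0094,0,0.0261,1],[-0.2845,0,-0.0932,-0.0101,0,0.028,1],[-0.2942,0,-0.0964,-0.0105,0,0.029,1]]'
python3 - <<'E'
from h import *
from rig import capture
A,s=tcp(); S=A@np.linalg.inv(tool_in_scoop())
L=np.linalg.inv(TR)@S; print((L[:3,3]*1e3).round(1),Ro.from_matrix(L[:3,:3]).as_euler('zyx',degrees=True).round(2),s["force"])
o=[]
for c,b in (("top",(400,170,530,265)),("scene",(180,110,310,165))):
    p,d=capture(c); o.append(overlay(c,p,[b],[(S,SCL,(0,200,0)),(TR,TL,(255,100,0))])[0])
cv2.imwrite("pics/j.png",np.vstack(o)[:600])
e=tf(TR,[-35,0,0])[0]
for z in (.02,.008,.0045,.0032): print(z,row(A,scoop(e[0],e[1],z,70.6,0)@tool_in_scoop()))
E
```

```text
time_s: 16.5
position: [0.5636, -0.26, 0.1594]
tcp_rot: [[0.107, 0.994, 0.039], [0.934, -0.113, 0.338], [0.34, 0.0, -0.94]]
force: [0.4, 0.6, -3.9]
opening: 0.274
grasp_force: 30.0
time_s: 17.3
position: [0.5437, -0.3406, 0.1568]
tcp_rot: [[0.225, 0.971, 0.082], [0.913, -0.24, 0.33], [0.34, 0.0, -0.94]]
force: [0.8, 0.8, -3.2]
opening: 0.273
grasp_force: 30.0
time_s: 18.1
position: [0.5291, -0.4002, 0.1549]
tcp_rot: [[0.312, 0.943, 0.113], [0.887, -0.332, 0.321], [0.34, 0.0, -0.94]]
force: [1.0, 0.5, -3.2]
opening: 0.278
grasp_force: 30.0
[-34.2   0.2  45. ] [ 0.01 -0.01 -0.  ] [ 0.95497076  0.54867084 -3.19551029]
0.02 [-4.600e-02  1.000e-03  1.161e-01 -0.000e+00 -1.000e-04  1.000e-04]
0.008 [-6.640e-02  1.000e-03  1.725e-01 -0.000e+00 -1.000e-04  1.000e-04]
0.0045 [-7.230e-02  1.000e-03  1.889e-01 -0.000e+00 -1.000e-04  1.000e-04]
0.0032 [-7.46e-02  1.00e-03  1.95e-01 -0.00e+00 -1.00e-04  1.00e-04]
```

View pics/j.png

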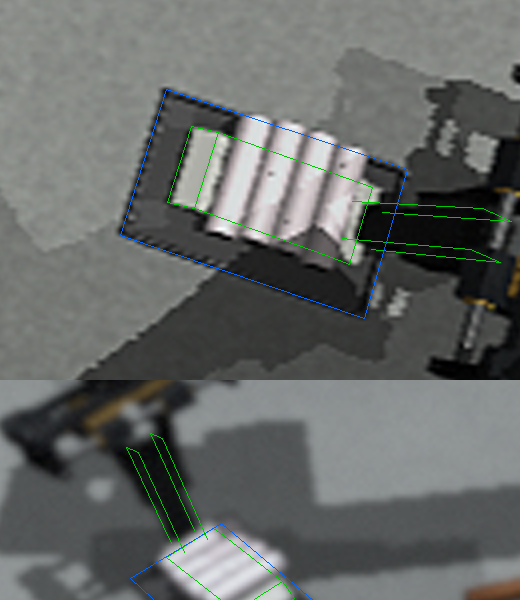

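Four sleeves lie side by side in the scoop above the tray (top crop px 215-365,115-260). Before lowering I'll check how well they're centred across the tray.

```bash
python3 - <<'E'
from h import *
from rig import capture
p,d=capture("top");W=cloud("top",d);L=(W-TR[:3,3])@TR[:3,:3]*1e3
m=(L[...,2]>58)&(L[...,2]<80)&(abs(L[...,0])<80)&(abs(L[...,1])<70)
for s in (11.5,31.5,51.5,71.5):
    q=L[m&(abs(L[...,0]+34.2-s)<4)]; print(s,np.percentile(q[:,1],[1,99]).round(1),np.median(q[:,2]).round(1))
g=(L[...,2]<30)&(L[...,0]>45)&(L[...,0]<76)
E
```

```text
11.5 [-37.9  36.6] 67.6
31.5 [-40.6  34.1] 68.0
51.5 [-40.4  34.5] 68.1
71.5 [-37.2  37.2] 69.0
```

```bash
python3 -m pendant '[[-0.01,-0.003,0.026,0,0,0,1],[-0.023,-0.0065,0.058,0,0,0,1],[-0.036,-0.0065,0.09,0,0,0,1],[-0.046,-0.0065,0.116,0,0,0,1],[-0.057,-0.0065,0.145,0,0,0,1],[-0.0645,-0.0065,0.167,0,0,0,1],[-0.069,-0.0065,0.18,0,0,0,1],[-0.0723,-0.0065,0.1889,0,0,0,1]]'
python3 -m pendant '[[-0.001,0,0.003,0,0,0,1],[-0.0023,0,0.0061,0,0,0,1],[-0.0023,0,0.0061,0,0,0,1],[-0.0023,0,0.0061,0,0,0,1]]'
python3 - <<'E'
from h import *
A,s=tcp(); S=A@np.linalg.inv(tool_in_scoop())
L=np.linalg.inv(TR)@S; print((L[:3,3]*1e3).round(1),Ro.from_matrix(L[:3,:3]).as_euler('zyx',degrees=True).round(2),s["force"])
E
```

```text
time_s: 19.05
position: [0.5277, -0.4001, 0.1142]
tcp_rot: [[0.312, 0.944, 0.113], [0.887, -0.331, 0.321], [0.34, -0.0, -0.94]]
force: [0.3, 0.2, -2.9]
opening: 0.272
grasp_force: 30.0
time_s: 19.45
position: [0.5278, -0.4002, 0.1135]
tcp_rot: [[0.312, 0.943, 0.113], [0.887, -0.331, 0.321], [0.34, 0.0, -0.94]]
force: [0.3, -0.6, -2.1]
opening: 0.274
grasp_force: 30.0
[-34.7   1.4   3.6] [ 0.05 -0.01 -0.02] [ 0.32478215 -0.6269061  -2.13946412]
```

```bash
python3 -m pendant '[[-0.0011,0,0.003,0,0,0,1],[-0.0018,0,0.005,0,0,0,1],[-0.0018,0,0.005,0,0,0,1]]'
python3 -m pendant '[[0,0,0,0,0,0,0.3],[0,0,0,0,0,0,0.2],[0,0,0,0,0,0,0.0],[0,0,0,0,0,0,-0.3],[0,0,0,0,0,0,-0.6],[0,0,0,0,0,0,-1],[0,0,0,0,0,0,-1],[0,0,0,0,0,0,-1]]'
```

```text
time_s: 19.75
position: [0.5278, -0.4004, 0.1132]
tcp_rot: [[0.311, 0.943, 0.113], [0.887, -0.331, 0.321], [0.341, 0.001, -0.94]]
force: [-1.9, 0.8, 4.4]
opening: 0.274
grasp_force: 30.0
time_s: 20.55
position: [0.5277, -0.4002, 0.1121]
tcp_rot: [[0.312, 0.943, 0.113], [0.887, -0.331, 0.321], [0.34, 0.0, -0.94]]
force: [-0.4, -1.0, 0.4]
opening: 0.861
grasp_force: 0.0
```

Released. Now I'll retract along the handle.

```bash
python3 -m pendant '[[0,0,-0.05,0,0,0,-1],[0,0,-0.15,0,0,0,-1],[0,0,-0.3,0,0,0,-1],[0,0,-0.5,0,0,0,-1],[0,0,-0.7,0,0,0,-1],[0,0,-0.8,0,0,0,-1],[0,0,-0.8,0,0,0,-1],[0,0,-0.8,0,0,0,-1]]'
python3 - <<'E'
from h import *
from rig import capture
o=[]
for c,b in (("top",(260,120,510,260)),("scene",(190,120,440,260))):
    p,d=capture(c); o.append(overlay(c,p,[b],[],3)[0][:,:])
    W=cloud(c,d)
    L=(W-TR[:3,3])@TR[:3,:3]*1e3; m=(L[...,2]>12)&(abs(L[...,1])<20)
    print(c,[(x,int(np.median(q))) for x in range(-30,72,4) for q in [L[m&(abs(L[...,0]-x)<2)][:,2]] if len(q)>2])
    if c=="top":
        for n,a in [("spray",(305,125,340,170)),("filter",(350,115,395,160)),("carton",(295,255,355,305))]:
            q=W[a[1]:a[3]+1,a[0]:a[2]+1].reshape(-1,3);t=np.percentile(q[:,2],97);q=q[q[:,2]>t-.008];print(n,t.round(3),q.mean(0).round(3))
cv2.imwrite("pics/k.png",cv2.resize(np.vstack(o),None,fx=.7,fy=.7,interpolation=cv2.INTER_AREA))
prof("top",-100,50)
E
```

```text
time_s: 21.35
position: [0.5093, -0.4513, 0.2627]
tcp_rot: [[0.312, 0.943, 0.113], [0.887, -0.332, 0.321], [0.34, 0.0, -0.94]]
force: [0.4, -0.1, 0.1]
opening: 1.0
grasp_force: 0.0
top [(-30, 25), (-26, 27), (-22, 26), (-18, 22), (-14, 23), (-10, 26), (-6, 26), (-2, 25), (2, 22), (6, 23), (10, 26), (14, 28), (18, 26), (22, 23), (26, 24), (30, 27), (34, 28), (38, 27), (42, 23), (46, 13), (50, 13), (54, 12)]
spray 0.173 [0.727 0.049 0.181]
filter 0.088 [ 0.759 -0.081  0.094]
carton 0.053 [0.41  0.042 0.057]
scene [(-26, 27), (-22, 26), (-18, 24), (-14, 24), (-10, 24), (-6, 28), (-2, 26), (2, 24), (6, 23), (10, 27), (14, 27), (18, 26), (22, 25), (26, 25), (30, 26), (34, 28), (38, 30), (42, 24), (46, 20), (50, 14), (54, 13), (58, 12)]
top [(-100, 38), (-96, 89), (-92, 90), (-88, 87), (-84, 34), (-80, 32), (-76, 31), (-72, 31), (-68, 28), (-64, 28), (-60, 27), (-56, 40), (-52, 43), (-48, 43), (-44, 43), (-40, 38), (-36, 35), (-32, 38), (-28, 38), (-24, 45), (-20, 51), (-16, 53), (-12, 52), (-8, 50), (-4, 43), (0, 46), (4, 47), (8, 46), (12, 44), (16, 38), (20, 45), (24, 52), (28, 58), (32, 65), (36, 71), (40, 79), (44, 86), (48, 93)]
```

View pics/k.png

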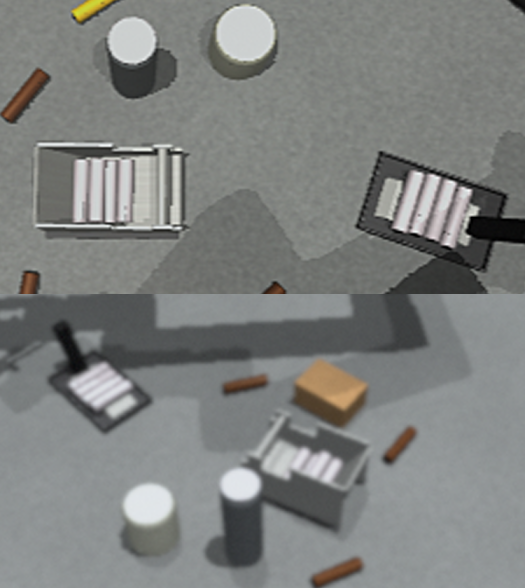

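The scoop is flat in the tray (top crop px 380-500,155-268) with exactly four sleeves side by side. The remaining sleeves are in the bin, the bystanders haven't moved, and the arm is clear.

```bash
python3 -c "
from rig import bot
print(bot.hand_in())"
```

```text
the job is handed in; nothing more can be done
None
```

The job is handed in at about 21 s of the 67 s limit: the scoop lies flat and released in the tray with exactly four sleeves side by side, the other five are in the bin, and the spray can, oil filter and carton have not moved.

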